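# Run the film sled past the spring stop into the loader

### The job

With a fingertip, press the long black spring key in the loading dock down behind the film sled, and keep holding it down while you push the sled along the dock, over the sunken stop pin, until it is fully home against the loader housing at the end of the dock. Then let the key come fully up so that the pin stands behind the sled's front bar and locks it, and move clear. Only press and push: do not grasp or lift the sled, and leave the other things on the table where they are.

Things in the scene. Friction and masses are not known exactly. Their poses are not given: they have to be found in the camera images.
- dock: Fixed grey-painted loading dock 345 mm long (x), 160 wide (y). Origin on the table, on its middle line; +x is the way the sled is pushed, z up. Two flat beds (tops 32 mm above the table, x -165 to +100) leave a slot 60 mm wide between them for the key. Walls at y +-67 mm with lips (tops 48 mm above the table, reaching in to y +-60) hold the sled captive.
- stop (a point): Where the sled is stopped: foot of the face of the grey loader housing that closes the dock's end, on the middle line at dock x = +100 mm, 32 mm above the table. The housing is 85 mm long, 152 wide, its top 65 mm above the table. Axes as the dock's.
- key: Black ribbed spring key in the slot: flat bar 260 x 50 mm along the dock, sinking straight and level wherever pressed. Origin: middle of its top face under the stop pin, dock x = +71 mm; the bar reaches from there 236 mm back (-x) and 24 mm on. Up, its top is 28 mm above the table; it goes down 12 mm to a hard stop (about 3 N at first, 8 N at the bottom) and springs back when let go.
- pin (a point): Tip of the steel stop pin, 12 mm across, 10 mm tall, fixed on the key and moving with it. Key up: tip 38 mm above the table, 6 mm above the beds, blocking the sled's front bar. With the key 7 mm or more down the sled passes over it. It rises again only when nothing lies over it.
- sled: Loose white film sled, 110 mm long (x), 130 wide, 0.18 to 0.35 kg, sliding in the dock; axes as the dock's. Origin: centre of its underside, 32 mm above the table. Open frame 10 mm thick: rear bar x -55 to -35, front bar x +37 to +55, side bars with four cartridges (tops 36 mm above the frame). Starts 6 to 55 mm short of the pin. Home: origin at dock x +45, pin 5 mm behind the front bar.
- push (a point): Middle of the flat rear face of the sled's upright push plate (64 mm wide), at sled x = -55 mm, 22 mm above the sled's underside. The plate's top is 67 mm above the table; the rear bar below it is flush with it. The key lies open behind it.
- can_a: Loose black film can with grey lid, 34 mm across, 51 high; stands beside the work, leave alone. Origin: centre of its underside.
- can_b: Loose black film can with black lid, 34 mm across, 51 high; stands beside the work, leave alone. Origin: centre of its underside.
- loupe: Loose black magnifier, 44 mm across, 45 high; stands beside the work, leave alone. Origin: centre of its underside.
- cartridge: Loose metal film cartridge, 25 mm across, 48 high, standing on the loader housing (65 mm above the table); stands beside the work, leave alone. Origin: centre of its underside.
- camera: Loose single-use camera, 115 x 30 x 56 mm; stands beside the work, leave alone. Origin: centre of its underside.
- scissors: Loose scissors with orange handles lying flat beside the dock, about 170 mm long along x, 10 high; leave alone. Origin: on the table near its pivot.

How it is judged:
By the outcome, as a careful person would: the job done as asked, in the order asked, and still so for the second after the job is handed in, with the robot touching nothing.
It also fails if it takes over 37 s, if anything falls off the work surface, if the arm or the gripper's body presses on something with over 40 N, if the wrist force passes 120 N, or if a joint passes its speed limit or range.

### The arm

A 6-joint arm with a two-finger parallel gripper is mounted at the origin on the work surface. World frame = base frame: x ahead of the robot, y to its left, z up, the work surface at z = 0. Lengths are in m, angles in degrees, forces in N, time in s.
With the tool pointing down it reaches from about 0.25 to 0.85 m from the base axis. Payload 12.5 kg.
Tool frame: the origin (TCP) lies at the very end of the fingers, on their centre line; the grasp point (between the pads) lies manip.pinch_z behind it (manip.pinch_z is the distance from the TCP to the grasp point, in m); z points along the fingers, y is the line along which they close (so a half turn about z gives the same grasp; the last joint's range is limited). The gripper opens to 93 mm and grips with 3 to 60 N. Pads are 15 mm wide; open, the fingers measure 128 mm over their backs; the gripper's body (75 mm by 188 mm) begins 65 mm behind the grasp point.
Start: joints at [-78.816, 20.094, 94.641, -0, 65.266, -4.847], TCP at [0.152, -0.529, 0.219] pointing down, gripper open.
Joint ranges: [-157.81, 157.81], [-45, 120.19], [0.68, 151.7], [-89.99, 269.99], [4.06, 180], [-164.3, 164.3]. Speed limits (degrees/s): [127.2, 127.2, 159.86, 180, 180, 180].

### API

Orientations are given as a 3x3 rotation matrix whose columns are the frame's x, y, z axes.
In Python, from plant import manip gives the robot as it stands. The module is installed in compiled form; this text tells all that it offers.
- The arm moves only by the tool send_rows, never from a script. Its arguments are lists of equal length, an entry for each row: "fingers": the closure, from 0 (fully open) to 1 (shut); "slide": the shift along the tool's x, y, z in m, a list of three; "dr": the turn, a rotation vector about the tool's x, y, z in rad, a list of three. A call has 1 to 8 rows; each row shifts and turns the commanded pose from where the row before left it, along the tool's axes as they then stand; what a row does not reach is not made up. A row lasts 1/8 s, in which the tool goes at most 62.5 mm and 10.7 degrees, less where a joint would pass 70% of its speed; a pose out of reach is approached as far as the arm can. A call with a gripper value outside its range is refused whole. The fingers move at their own pace and stop on an object; "newtons" is the grip in N (left out, the last holds). Time passes only in rows, so rows that do not move let the fingers close. It gives the time, the measured TCP pose, the force, the opening and the grip force at its end, in the units of the state.
- manip.observe(): the state, without advancing time (a new reading comes with each control period).
- manip.grab_frame(name): name is "scene" or "top" or "wrist"; returns a dict with "img" (400x640x3 uint8, red, green, blue), "fovy" (degrees; the focal length in pixels is half the picture's height over the tangent of half this angle, whatever the lens; pixels are square), "cx", "cy" (the principal point, pixels), "eye" and "attitude" of the camera in the world; the wrist camera has in their place "mount" (4x4, takes a point from camera to tool coordinates, whose origin is the TCP and whose axes are the flange's). Camera axes: x right, y down, z forward; pixel columns grow to the right and rows downward; lengths in m; the calibration is good to about 2 mm. A picture is of the moment at which its call begins: read the wrist's pose just before it. There is no depth.
- manip.sign_off(): hands the job in; it is judged then, once.
The state is a dict: "t": time; "joint_pos": joint angles; "qd": joint speeds; "joint_efforts": joint torques, N m; "ee_pos": TCP position; "tool_rot": TCP orientation; "force": force on the tool from outside, world axes, zero at the start; "ft_torque": the same for the moment, N m; "width": opening from 0.0 (shut) to 1.0 (fully open); "finger_force": force on a finger pad.
Only numpy, scipy, OpenCV 4.12 (cv2) and the standard library are available. Lean on these libraries where they do the work, as an engineer would, in place of code of your own. Each camera call takes 0.05 s, during which the arm holds its last target. There are 200 camera calls.

## Working session

There is one attempt and no reset: what is moved stays moved. The work goes in short steps, Python scripts to look and compute and a tool call to move; the robot and the scene stay as the last step left them, time stands still between calls to the robot, and variables do not carry over. Pictures are saved under pics/ and viewed, at most 10 in all, crops included, and the job is handed in when it is done.

Besides the shell and the picture viewer there is one more tool, called after "Call:" as name(argument=value, ...) on one line, values as JSON. send_rows: Moves the arm, as the interface text tells. Its arguments: {"type":"object","properties":{"fingers":{"type":"array"},"slide":{"type":"array"},"dr":{"type":"array"},"newtons":{"type":"number"}},"required":["fingers","slide","dr"]}

```bash
mkdir -p pics
cat > h.py <<'E'
import numpy as np,cv2
from plant import manip
def K(f):
    F=200/np.tan(np.radians(f['fovy'])/2); return F,f['cx'],f['cy']
def save(n,fn):
    f=manip.grab_frame(n); cv2.imwrite(fn,f['img'][:,:,::-1]); return f
def ray(f,u,v,z):
    F,cx,cy=K(f); d=np.array(f['attitude'])@np.array([(u-cx)/F,(v-cy)/F,1]); e=np.array(f['eye'])
    return e+d*(z-e[2])/d[2]
def proj(f,p):
    F,cx,cy=K(f); c=np.array(f['attitude']).T@(np.array(p)-f['eye']); return c[:2]/c[2]*F+[cx,cy]
E
python3 - <<'E'
from h import *
s=manip.observe();print(s['t'],s['ee_pos'],s['tool_rot'],s['force'],s['width'],manip.pinch_z)
for n in('top','scene'):
    f=save(n,f'pics/{n}0.png');print(n,{k:v for k,v in f.items() if k!='img'})
E
```

```text
0.0 [ 0.15186461 -0.52824406  0.2181242 ] [[ 9.61104217e-01  2.76185876e-01 -2.16091290e-04]
 [ 2.76185939e-01 -9.61103539e-01  1.14651486e-03]
 [ 1.08965106e-04 -1.16160164e-03 -9.99999319e-01]] [-0.85051213  0.42599784 -0.11108655] 1.0047030525428513 0.0188
top {'fovy': 43.10071878237342, 'cx': 313.69951277801056, 'cy': 200.54290960468003, 'eye': array([0.54652033, 0.06096034, 0.84022605]), 'attitude': array([[ 0.01932163, -0.99797094,  0.06066855],
       [-0.99981184, -0.01918142,  0.00289257],
       [-0.00172299, -0.06071303, -0.99815378]])}
scene {'fovy': 45.768147542681064, 'cx': 319.5329444364904, 'cy': 196.07594420959552, 'eye': array([0.94065714, 0.61228578, 0.66403348]), 'attitude': array([[-0.84869364,  0.35910087, -0.38828554],
       [ 0.5284949 ,  0.54763486, -0.64868267],
       [-0.02030381, -0.75573978, -0.65455721]])}
```

View pics/top0.png

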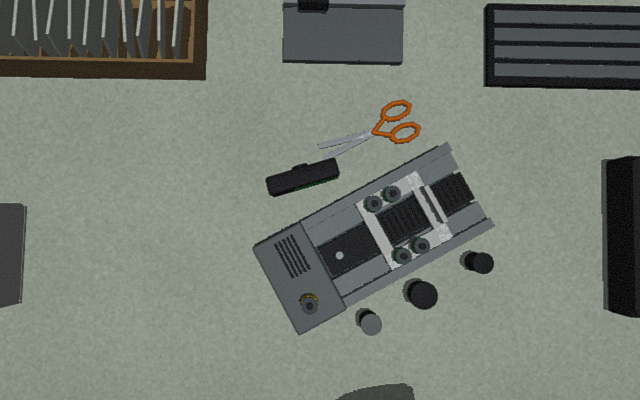

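View pics/scene0.png

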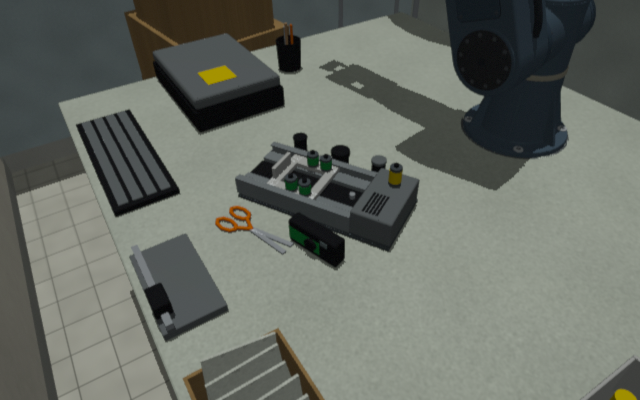

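The top view shows the housing at about (300,285), the pin at (340,255), the sled centred near (405,222) and the push plate near (435,205). The dock's +x points to the lower left of the image. I'll enlarge this area.

Run:
```python
import cv2
i=cv2.imread('pics/top0.png')[135:335,245:505]
cv2.imwrite('pics/c1.png',cv2.resize(i,None,fx=3,fy=3,interpolation=cv2.INTER_CUBIC))
```

```text
(no output)
```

View pics/c1.png

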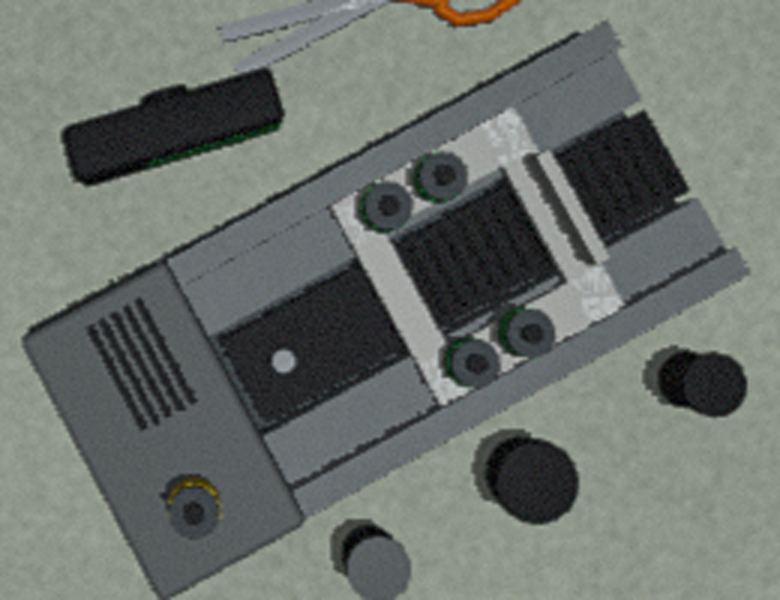

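```bash
cat >> h.py <<'E'
def P(f,c,z): return ray(f,245+(c[0]+.5)/3-.5,135+(c[1]+.5)/3-.5,z)
E
python3 - <<'E'
from h import *
f=manip.grab_frame('top')
pin=P(f,(284,361),.038)
h1=P(f,(165,262),.065);h2=P(f,(303,520),.065);m=(h1+h2)/2
print('house edge len',np.linalg.norm(h1-h2)); n=(h1-h2)/np.linalg.norm(h1-h2)
s1=P(f,(332,207),.042);s2=P(f,(440,405),.042);r1=P(f,(515,108),.042);r2=P(f,(622,303),.042)
print('sled w,l',np.linalg.norm(s1-s2),np.linalg.norm(s1-r1),np.linalg.norm(r1-r2),np.linalg.norm(s2-r2))
d1=(s1-r1)+(s2-r2)
pk=P(f,(661,151),.028); 
for a,b in((m,pin),(pin,pk)): print(np.linalg.norm((a-b)[:2]))
for v in ((n[1],-n[0]),d1[:2],(m-pk)[:2],(pin-pk)[:2]): print('ang',np.degrees(np.arctan2(v[1],v[0])))
v=(pin-pk)[:2];v/=np.linalg.norm(v);w=np.array([-v[1],v[0]])
o=pin[:2]-.071*v;print('dock o',o)
D=lambda p:np.round(((p[:2]-o)@v*1e3,(p[:2]-o)@w*1e3),1)
for k,p in dict(m=m,h1=h1,h2=h2,s1=s1,s2=s2,r1=r1,r2=r2,pl1=P(f,(550,150),.067),pl2=P(f,(608,255),.067),pk=pk,sf=P(f,(386,306),.042),w1=P(f,(610,22),.048),w2=P(f,(747,262),.048),sc=P(f,(440,175),.068)).items(): print(k,p.round(4),D(p))
E
```

```text
house edge len 0.1476746216986604
sled w,l 0.11759758704604034 0.11012436834020257 0.11642295528606603 0.10955566781643031
0.03012605725397369
0.23168963172276813
ang -60.65830419645354
ang 119.7963283163475
ang 119.68049578952493
ang 119.9180868385884
dock o [ 0.54547032 -0.04032169]
m [0.496  0.0479 0.065 ] [101.1  -1.1]
h1 [0.5603 0.084  0.065 ] [100.4 -74.9]
h2 [0.4316 0.0117 0.065 ] [101.8  72.7]
s1 [ 0.5914 -0.0025  0.042 ] [  9.9 -58.6]
s2 [ 0.489  -0.0604  0.042 ] [10.8 59. ]
r1 [ 0.6456 -0.0984  0.042 ] [-100.2  -57.8]
r2 [ 0.5439 -0.1551  0.042 ] [-98.7  58.6]
pl1 [ 0.6212 -0.1114  0.067 ] [-99.4 -30.2]
pl2 [ 0.5682 -0.1412  0.067 ] [-98.8  30.6]
pk [ 0.6256 -0.1796  0.028 ] [-160.7   -0. ]
sf [ 0.54   -0.0316  0.042 ] [10.4  0.4]
w1 [ 0.6913 -0.1468  0.048 ] [-165.   -73.3]
w2 [ 0.5665 -0.2185  0.048 ] [-164.9   70.6]
sc [ 0.6073 -0.0552  0.068 ] [-43.8 -46.1]
```

The measurements agree with the given sizes. The dock's +x points at about 119.8° and the sled's rear face is at dock x ≈ -99.5. I'll close the fingers, turn tool x along the dock, and go above the key.

Call:
send_rows(fingers=[1, 1, 1, 1, 1, 1, 1, 1], slide=[[0, 0, 0], [0, 0, 0], [0, 0, 0], [0, 0, 0], [0, 0, 0], [0, 0, 0], [0, 0, 0], [0, 0, 0]], dr=[[0, 0, -0.18], [0, 0, -0.18], [0, 0, -0.18], [0, 0, -0.18], [0, 0, -0.18], [0, 0, -0.18], [0, 0, -0.18], [0, 0, -0.18]], newtons=20)

```text
t: 1.15
ee_pos: [0.1519, -0.5284, 0.2184]
tool_rot: [[-0.154, 0.988, -0.0], [0.988, 0.154, 0.001], [0.001, -0.0, -1.0]]
force: [0.5, -0.1, -0.2]
width: 0.19
finger_force: 0.0
```

Call:
send_rows(fingers=[1, 1, 1], slide=[[0, 0, 0], [0, 0, 0], [0, 0, 0]], dr=[[0, 0, -0.18], [0, 0, -0.18], [0, 0, -0.012]])

```text
t: 1.52
ee_pos: [0.1519, -0.5285, 0.2184]
tool_rot: [[-0.497, 0.868, -0.0], [0.868, 0.497, 0.0], [0.0, 0.0, -1.0]]
force: [0.0, -0.3, 1.2]
width: 0.006
finger_force: 0.0
```

```bash
cat >> h.py <<'E'
A=np.radians(119.8);V=np.array([np.cos(A),np.sin(A)]);W=np.array([-V[1],V[0]])
O=np.array([.5455,-.0403])-.0004*W
def where():
    s=manip.observe();R=np.array(s['tool_rot']);p=np.array(s['ee_pos']);d=p[:2]-O
    print('t',round(s['t'],2),'p',p.round(4),'dock mm',(d@V*1e3).round(1),(d@W*1e3).round(1),'z',(p[2]*1e3).round(1),'yaw',np.degrees(np.arctan2(R[1,0],R[0,0])).round(2),'tilt',R[:,2].round(4),'F',np.round(s['force'],2),'w',round(s['width'],3),'q',np.round(s['joint_pos'],1))
    return R,p
def goto(x,y,z):
    R,p=where();t=np.r_[O+x*V+y*W,z];print('tool slide',(R.T@(t-p)).round(4))
E
python3 -c "
from h import *
goto(-.122,0,.12);f=manip.grab_frame('wrist');print(f['mount'])"
```

```text
t 1.52 p [ 0.1519 -0.5285  0.2184] dock mm -228.0 584.6 z 218.4 yaw 119.81 tilt [-1.e-04  5.e-04 -1.e+00] F [ 0.01 -0.35  1.19] w 0.006 q [ -78.8   20.1   94.7    0.    65.3 -108.6]
tool slide [0.1058 0.5846 0.0986]
[[-6.75034812e-04 -9.53286040e-01 -3.02068320e-01  8.51718703e-02]
 [ 9.99999632e-01 -8.03372011e-04  3.00623248e-04  1.76386985e-04]
 [-5.29253179e-04 -3.02068006e-01  9.53286232e-01 -1.66491439e-01]
 [ 0.00000000e+00  0.00000000e+00  0.00000000e+00  1.00000000e+00]]
```

Call:
send_rows(fingers=[1, 1, 1, 1, 1, 1, 1, 1], slide=[[0.01, 0.05, 0], [0.01, 0.05, 0], [0.01, 0.05, 0], [0.01, 0.05, 0], [0.01, 0.05, 0], [0.01, 0.05, 0], [0.01, 0.05, 0], [0.01, 0.05, 0]], dr=[[0, 0, 0], [0, 0, 0], [0, 0, 0], [0, 0, 0], [0, 0, 0], [0, 0, 0], [0, 0, 0], [0, 0, 0]])

```text
t: 2.58
ee_pos: [0.4601, -0.2588, 0.2187]
tool_rot: [[-0.494, 0.869, 0.0], [0.869, 0.494, -0.0], [-0.0, 0.0, -1.0]]
force: [0.1, -0.5, -0.0]
width: 0.006
finger_force: 0.0
```

Call:
send_rows(fingers=[1, 1, 1, 1, 1, 1, 1, 1], slide=[[0.01, 0.05, 0], [0.01, 0.05, 0], [0.006, 0.05, 0], [0, 0.035, 0.02], [0, 0, 0.03], [0, 0, 0.03], [0, 0, 0.018], [0, 0, 0]], dr=[[0, 0, 0], [0, 0, 0], [0, 0, 0], [0, 0, 0], [0, 0, 0], [0, 0, 0], [0, 0, 0], [0, 0, 0]])

```text
t: 3.58
ee_pos: [0.606, -0.1454, 0.1197]
tool_rot: [[-0.496, 0.868, -0.002], [0.868, 0.496, 0.001], [0.001, -0.001, -1.0]]
force: [0.0, 0.1, 0.7]
width: 0.004
finger_force: 0.0
```

```bash
python3 -c "
from h import *
goto(-.122,0,.04)
f=save('wrist','pics/w1.png');s=manip.observe();R=np.array(s['tool_rot']);p=np.array(s['ee_pos']);M=np.array(f['mount'])
f['attitude']=R@M[:3,:3];f['eye']=p+R@M[:3,3]
for k,(x,y,z) in dict(platetopL=(-.0995,.032,.067),platetopR=(-.0995,-.032,.067),tcp=(-.122,0,.12),pin=(.071,0,.038),keyend=(-.165,0,.028)).items(): print(k,proj(f,np.r_[O+x*V+y*W,z]).round(0))
"
```

```text
t 3.58 p [ 0.606  -0.1454  0.1197] dock mm -121.3 0.1 z 119.7 yaw 119.76 tilt [-1.9e-03  6.0e-04 -1.0e+00] F [0.02 0.11 0.71] w 0.004 q [-17.8  33.9  88.   -0.   58.2 -47.5]
tool slide [-0.0008  0.0002  0.0797]
platetopL [272. 188.]
platetopR [361. 188.]
tcp [317. 250.]
pin [316. -79.]
keyend [317. 246.]
```

View pics/w1.png

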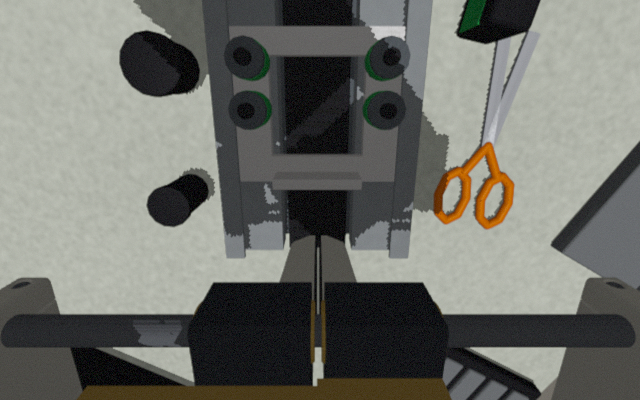

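The plate's rear edge is at row 189, columns 275–361, against a prediction of row 188, columns 272–361. The fingers are centred over the open key behind it, so I'll go down and press.

Call:
send_rows(fingers=[1, 1, 1, 1, 1, 1], slide=[[0, 0, 0.035], [0, 0, 0.035], [0, 0, 0.016], [0, 0, 0.003], [0, 0, 0.003], [0, 0, 0]], dr=[[0, 0, 0], [0, 0, 0], [0, 0, 0], [0, 0, 0], [0, 0, 0], [0, 0, 0]])

```text
t: 4.38
ee_pos: [0.607, -0.1456, 0.0296]
tool_rot: [[-0.498, 0.867, 0.001], [0.867, 0.498, -0.0], [-0.001, 0.001, -1.0]]
force: [0.5, -0.2, -0.8]
width: 0.004
finger_force: 0.0
```

Call:
send_rows(fingers=[1, 1, 1, 1], slide=[[0, 0, 0.003], [0, 0, 0.003], [0, 0, 0.002], [0, 0, 0]], dr=[[0, 0, 0], [0, 0, 0], [0, 0, 0], [0, 0, 0]])

```text
t: 4.88
ee_pos: [0.6072, -0.1456, 0.0211]
tool_rot: [[-0.498, 0.867, 0.001], [0.867, 0.498, -0.0], [-0.001, 0.001, -1.0]]
force: [1.7, -0.2, 6.2]
width: 0.003
finger_force: 3.0
```

```bash
python3 -c "
from h import *
goto(-.09,0,.0175)"
```

```text
t 4.88 p [ 0.6072 -0.1456  0.0211] dock mm -122.1 -0.8 z 21.1 yaw 119.85 tilt [ 1.5e-03 -4.0e-04 -1.0e+00] F [ 1.73 -0.15  6.16] w 0.003 q [-17.8  41.8  90.3   0.   47.8 -47.6]
tool slide [ 0.0321 -0.0007  0.0035]
```

Call:
send_rows(fingers=[1, 1, 1], slide=[[0, 0, 0.002], [0, 0, 0.0015], [0, 0, 0]], dr=[[0, 0, 0], [0, 0, 0], [0, 0, 0]])

```text
t: 5.25
ee_pos: [0.6072, -0.1457, 0.0177]
tool_rot: [[-0.498, 0.867, 0.002], [0.867, 0.498, -0.0], [-0.001, 0.001, -1.0]]
force: [1.3, -0.1, 7.6]
width: 0.006
finger_force: 3.8
```

Call:
send_rows(fingers=[1, 1, 1, 1, 1, 1, 1, 1], slide=[[0.003, 0, 0], [0.003, 0, 0], [0.003, 0, 0], [0.003, 0, 0], [0.003, 0, 0], [0.003, 0, 0], [0.002, 0, 0], [0, 0, 0]], dr=[[0, 0, 0], [0, 0, 0], [0, 0, 0], [0, 0, 0], [0, 0, 0], [0, 0, 0], [0, 0, 0], [0, 0, 0]])

```text
t: 6.25
ee_pos: [0.5983, -0.1292, 0.0184]
tool_rot: [[-0.498, 0.867, 0.004], [0.867, 0.498, -0.002], [-0.004, 0.003, -1.0]]
force: [2.4, -5.5, 7.3]
width: 0.005
finger_force: 3.6
```

```bash
python3 -c "
from h import *
goto(-.05,0,.0175)"
```

```text
t 6.25 p [ 0.5983 -0.1292  0.0184] dock mm -103.4 -1.3 z 18.4 yaw 119.86 tilt [ 0.0044 -0.0021 -1.    ] F [ 2.36 -5.5   7.3 ] w 0.005 q [-16.5  41.   92.5  -0.1  46.2 -46.3]
tool slide [ 0.0534 -0.0012  0.0006]
```

Call:
send_rows(fingers=[1, 1, 1, 1, 1, 1, 1, 1], slide=[[0.003, 0, 0.0005], [0.005, 0, 0], [0.006, -0.0005, 0], [0.006, -0.0005, 0], [0.006, 0, 0], [0.006, 0, 0], [0.005, 0, 0], [0.003, 0, 0]], dr=[[0, 0, 0], [0, 0, 0], [0, 0, 0], [0, 0, 0], [0, 0, 0], [0, 0, 0], [0, 0, 0], [0, 0, 0]])

```text
t: 7.25
ee_pos: [0.5784, -0.0954, 0.0184]
tool_rot: [[-0.498, 0.867, 0.006], [0.867, 0.498, -0.003], [-0.006, 0.004, -1.0]]
force: [4.8, -9.3, 9.3]
width: 0.008
finger_force: 5.5
```

```bash
python3 -c "
from h import *
goto(-.0175,0,.0175)
f=save('top','pics/t2.png');i=cv2.imread('pics/t2.png')[135:335,245:505]
cv2.imwrite('pics/c2.png',cv2.resize(i,None,fx=3,fy=3,interpolation=cv2.INTER_CUBIC))"
```

```text
t 7.25 p [ 0.5784 -0.0954  0.0184] dock mm -64.1 -0.8 z 18.4 yaw 119.86 tilt [ 0.0064 -0.0027 -1.    ] F [ 4.83 -9.32  9.29] w 0.008 q [-13.9  38.9  96.8  -0.1  43.9 -43.7]
tool slide [ 0.0466 -0.0007  0.0006]
```

View pics/c2.png

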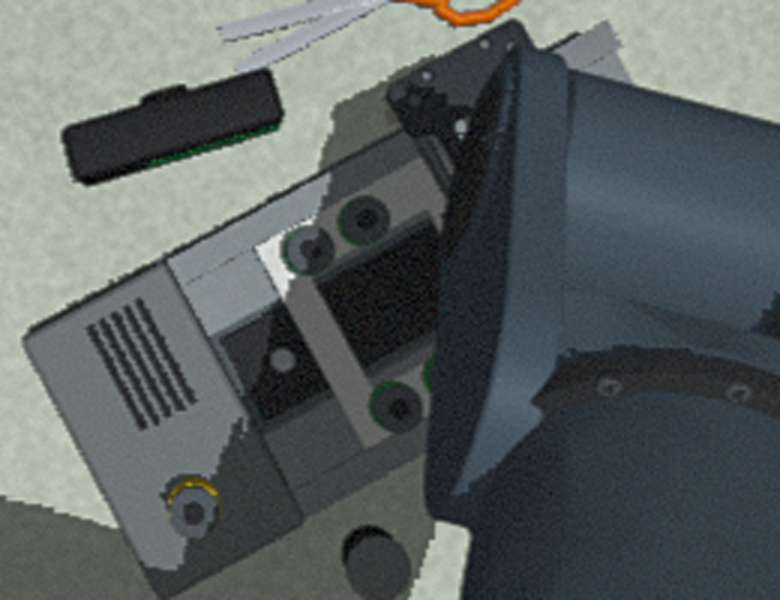

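The sled is moving straight. The front bar's corner is now near crop (257,245) and the pin is at (283,360), still ahead of it. Continuing with the key held down.

Call:
send_rows(fingers=[1, 1, 1, 1, 1, 1, 1, 1], slide=[[0.004, 0, 0.0005], [0.006, 0, 0], [0.006, 0, 0], [0.006, 0, 0], [0.006, 0, 0], [0.006, 0, 0], [0.004, 0, 0], [0.002, 0, 0]], dr=[[0, 0, 0], [0, 0, 0], [0, 0, 0], [0, 0, 0], [0, 0, 0], [0, 0, 0], [0, 0, 0], [0, 0, 0]])

```text
t: 8.3
ee_pos: [0.5588, -0.0607, 0.0179]
tool_rot: [[-0.498, 0.867, 0.007], [0.867, 0.498, -0.003], [-0.006, 0.005, -1.0]]
force: [6.5, -8.0, 11.0]
width: 0.003
finger_force: 6.0
```

```bash
python3 -c "
from h import *
goto(-.0175,0,.0175)
f=manip.grab_frame('top')
D=lambda p:((p[:2]-O)@V*1e3,(p[:2]-O)@W*1e3)
print('before: front',D(P(f,(257,245),.042)),D(P(f,(368,447),.042)))"
```

```text
t 8.3 p [ 0.5588 -0.0607  0.0179] dock mm -24.3 -1.0 z 17.9 yaw 119.86 tilt [ 0.007  -0.0025 -1.    ] F [ 6.48 -7.96 10.96] w 0.003 q [-1.090e+01  3.710e+01  1.007e+02 -1.000e-01  4.180e+01 -4.070e+01]
tool slide [ 0.0068 -0.001   0.0004]
before: front (np.float64(54.23409901205304), np.float64(-59.600289955327106)) (np.float64(54.21846411976665), np.float64(60.39716970180142))
```

Call:
send_rows(fingers=[1, 1, 1, 1], slide=[[0.0015, 0, 0], [0.0015, 0, 0], [0.0015, 0, 0], [0.001, 0, 0]], dr=[[0, 0, 0], [0, 0, 0], [0, 0, 0], [0, 0, 0]])

```text
t: 8.85
ee_pos: [0.5566, -0.0568, 0.018]
tool_rot: [[-0.498, 0.867, 0.008], [0.867, 0.498, -0.004], [-0.007, 0.005, -1.0]]
force: [6.3, -20.0, 9.9]
width: 0.008
finger_force: 11.6
```

Call:
send_rows(fingers=[1, 1, 1], slide=[[0.001, 0, 0], [0.001, 0, 0], [0, 0, 0]], dr=[[0, 0, 0], [0, 0, 0], [0, 0, 0]])

```text
t: 9.22
ee_pos: [0.5565, -0.0568, 0.0186]
tool_rot: [[-0.498, 0.867, 0.01], [0.867, 0.498, -0.006], [-0.01, 0.006, -1.0]]
force: [8.8, -28.0, 10.4]
width: 0.004
finger_force: 14.9
```

```bash
python3 -c "
from h import *
goto(-.0175,0,.0175)"
```

```text
t 9.22 p [ 0.5565 -0.0568  0.0186] dock mm -19.8 -1.0 z 18.6 yaw 119.87 tilt [ 0.0104 -0.0056 -0.9999] F [  8.77 -28.05  10.36] w 0.004 q [-10.5  36.8 101.2  -0.3  41.3 -40.1]
tool slide [ 0.0023 -0.001   0.001 ]
```

The sled stopped firmly at 29 N, at about the expected travel. I'll check that it is home before releasing the key.

```bash
python3 -c "
from h import *
s=manip.observe();f=save('wrist','pics/w3.png');R=np.array(s['tool_rot']);p=np.array(s['ee_pos']);M=np.array(f['mount'])
f['attitude']=R@M[:3,:3];f['eye']=p+R@M[:3,3]
i=cv2.imread('pics/w3.png')[0:260,160:480];cv2.imwrite('pics/w3c.png',cv2.resize(i,None,fx=2.3,fy=2.3,interpolation=cv2.INTER_CUBIC))
for k,a in dict(stop=(.1,0,.042),pin=(.071,0,.028),fbarrear=(.082,0,.042)).items(): print(k,((proj(f,np.r_[O+a[0]*V+a[1]*W,a[2]])-[160,0])*2.3).round())
"
```

```text
stop [357.  10.]
pin [357. 193.]
fbarrear [357. 125.]
```

View pics/w3c.png

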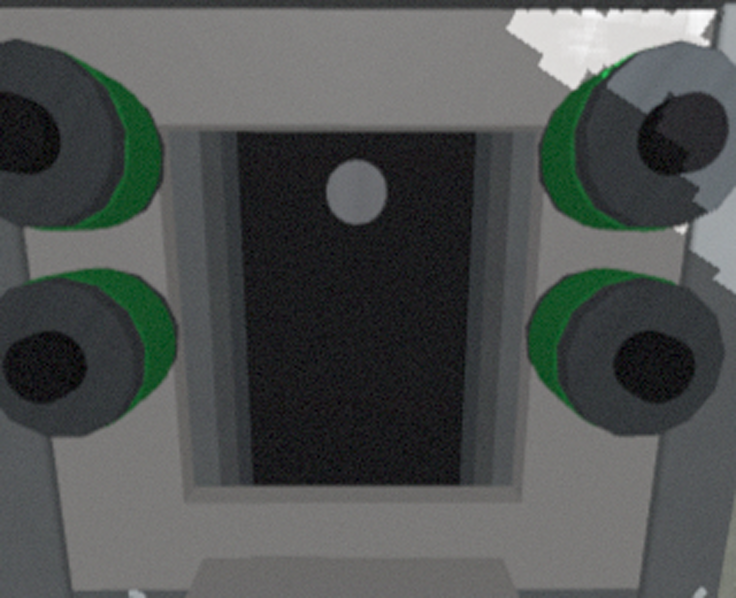

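The sled is home. The front bar's edge at row 9 meets the housing (predicted row 10), and the pin at (357,192) is clear behind the bar's rear edge at row 125. I'll ease off, then let the key up.

Call:
send_rows(fingers=[1, 1, 1, 1, 1, 1, 1, 1], slide=[[-0.002, 0, 0], [-0.003, 0, 0], [-0.003, 0, 0], [-0.002, 0, 0], [0, 0, -0.004], [0, 0, -0.004], [0, 0, -0.004], [0, 0, -0.01]], dr=[[0, 0, 0], [0, 0, 0], [0, 0, 0], [0, 0, 0], [0, 0, 0], [0, 0, 0], [0, 0, 0], [0, 0, 0]])

```text
t: 10.28
ee_pos: [0.5567, -0.0615, 0.038]
tool_rot: [[-0.498, 0.867, -0.001], [0.867, 0.498, -0.0], [0.001, -0.001, -1.0]]
force: [0.5, -0.0, -0.4]
width: 0.006
finger_force: 0.0
```

Call:
send_rows(fingers=[1, 1, 1, 1, 1, 1, 1, 1], slide=[[-0.005, 0, -0.02], [0, 0, -0.03], [0, 0, -0.04], [0, 0, -0.04], [0, 0, -0.04], [0, 0.05, 0], [0, 0, 0], [0, 0, 0]], dr=[[0, 0, 0], [0, 0, 0], [0, 0, 0], [0, 0, 0], [0, 0, 0], [0, 0, 0], [0, 0, 0], [0, 0, 0]])

```text
t: 11.28
ee_pos: [0.6023, -0.0411, 0.2077]
tool_rot: [[-0.498, 0.867, -0.001], [0.867, 0.498, -0.0], [0.001, -0.001, -1.0]]
force: [0.0, 0.1, -0.4]
width: 0.006
finger_force: 0.0
```

```bash
python3 -c "
from h import *
s=manip.observe();f=save('wrist','pics/w4.png');R=np.array(s['tool_rot']);p=np.array(s['ee_pos']);M=np.array(f['mount'])
f['attitude']=R@M[:3,:3];f['eye']=p+R@M[:3,3];where()
for k,a in dict(stop=(.1,0,.042),pinup=(.071,0,.038),pindown=(.071,0,.026),fbarrear=(.082,0,.042)).items(): print(k,proj(f,np.r_[O+a[0]*V+a[1]*W,a[2]]).round(1))
"
```

```text
t 11.32 p [ 0.6022 -0.0412  0.2078] dock mm -29.0 -48.3 z 207.8 yaw 119.84 tilt [-1.2e-03 -1.0e-04 -1.0e+00] F [0.19 0.67 0.17] w 0.004 q [ -8.3  26.3  86.9  -0.   66.8 -38.2]
stop [266.7  48.2]
pinup [268.8  80.8]
pindown [270.5  81.3]
fbarrear [267.6  68.5]
```

View pics/w4.png

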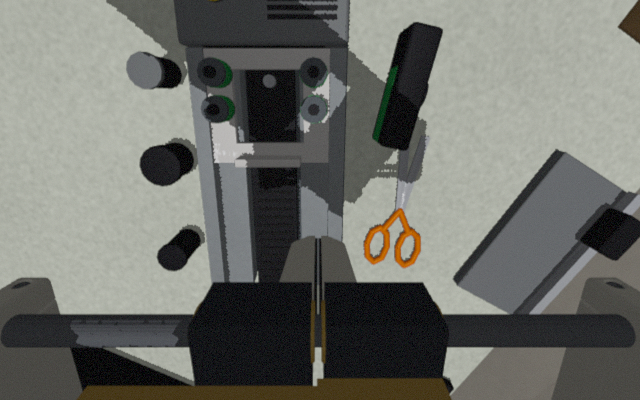

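The sled is still flush with the housing at row 48. The pin at (269,81) matches the raised position, nothing else has moved, and the arm is clear.

```bash
python3 -c "
from plant import manip
print(manip.sign_off())"
```

```text
the job is handed in; nothing more can be done
None
```

The sled is home against the loader housing, the key is released with the pin up behind the front bar, the arm is clear, and the job was handed in at about 11.3 s.

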